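# Pin the stock tray's gate and hold its label holder home

### The job

First push the headed steel pin down through the fork and lug holes at the end of the wood-stock tray's front gate, until its head sits on the fork, and let go of it. Then take the label holder from its slotted wood block, push its tongue down behind the gate's lip against the spring strip until its shoulders sit fully home, and finish while still holding it pressed there with the gripper (it springs up if let go). Leave the blanks, tin, offcut, mallet and mug where they are.

Things in the scene. Friction and masses are not known exactly. Their poses are not given: they have to be found in the camera images.
- pin_seat (a point): Steel headed pin upright in a dark wood block (60 x 60 x 46 mm high); lift it over 40 mm to free it. Point on its axis at the underside of its flange (24 mm across, 5 thick). Above the flange a round knob 16 mm across, up to 42 mm above this point; below, a shank 10 mm across, 40 mm long, its last 7 mm tapered to 4 mm. z points up.
- pin_grip (a point): Middle of the pin's grip knob, 27 mm above pin_seat: the place to grip it, from above, in any yaw.
- fork_mouth (a point): Centre of the fork's hole at the fork's upper face, 75 mm above the table. Fork: dark steel, fixed to the tray at the gate's left end (seen by the robot), two 36 x 36 mm plates with the gate's lug between; holes 12 mm across, vertical, aligned, 22 mm deep in all, free below. Pin home: flange on this face. x: away from the robot, square to the gate; y: along the gate; z: up.
- gate (a joint): Swing angle of the tray's front gate rail, rad: 0 closed (as it starts), growing as its fork end swings towards the robot. It has a stiff hinge (about 0.5 N m) at its right end; the pin locks it.
- holder_grip (a point): Label holder: aluminium plate upright in a slotted pale wood block (44 x 100 x 36 mm high); lift it over 30 mm to free it. Body 12 mm thick (x), 80 wide (y), 45 high, blank card on its -x face; centred below it a tongue 4 mm thick (2 at its end), 50 wide, 28 long, leaving shoulders at both ends. Point: body's middle, 27 mm above the shoulders; grip here from above across the 12 mm.
- holder_shoulder (a point): Point of the label holder at the centre of the body's underside (shoulder plane), between body and tongue; 27 mm below holder_grip; x through the thickness (card on -x), y along the width, z up.
- bay_seat (a point): Middle of the label bay on the gate, level with the tops of its two end posts, 75 mm above the table. The bay is an upright slot behind a steel lip on the robot's side: 8 mm wide (x), 64 long (y) between posts, its upper 5 mm flared to about 16. Axes as fork_mouth. Home: holder's shoulders on the posts, holder_shoulder at this point, card to the robot or turned half round.
- strip_top (a point): Top centre of the spring strip, a sprung steel bar 44 mm long and 6 mm wide in the bottom of the bay; 20 mm below bay_seat when free.
- spring_strip (a joint): How far the spring strip is pressed down, m: 0 free, 0.008 when the holder's shoulders sit on the posts, 0.010 its stop. It pushes up with 3.2 N at once and 9.6 N at 0.008; it lifts the holder if the holder is let go.
- label_holder: the label holder as a part (origin at holder_shoulder)
- blank_a: bystander, leave alone: carved paddle-shaped wood blank lying in the tray, 260 x 55 x 12 mm; origin at its underside
- blank_b: bystander, leave alone: slimmer paddle-shaped wood blank lying in the tray, 240 x 45 x 12 mm; origin at its underside
- wax_tin: bystander, leave alone: low round metal tin, 56 mm across, 32 mm high; origin at its underside
- offcut: bystander, leave alone: small pale wood block 60 x 32 x 22 mm; origin at its underside
- mallet: bystander, leave alone: wooden mallet lying down, head 60 x 100 x 60 mm, handle 170 mm long; origin at its underside
- mug: bystander, leave alone: white mug, 80 mm across, 90 mm high; origin at its underside
- pin: the pin as a part (origin at pin_seat)
Not all that is in view belongs to the job. There is more than one size of the label_holder; the job needs the smallest.

How it is judged:
On the way, in this order (a step that is already met when the one before it is completed fails the run):
1. the pin is pushed fully home through fork and lug, its head on the fork, and let go (horizontal distance between pin_seat and fork_mouth below 0.004 m and z of pin_seat in the frame of fork_mouth between -0.003 and 0.003 m and angle between pin_seat's own z axis and vertical below 0.12 rad and value of joint gate below 0.02 rad and contact force between the fingers and pin below 0.1 N), for 0.2 s.
2. the label holder sits home behind the lip, pressed against the spring strip (x of holder_shoulder in the frame of bay_seat between -0.005 and 0.005 m and y of holder_shoulder in the frame of bay_seat between -0.011 and 0.011 m and z of holder_shoulder in the frame of bay_seat between -0.003 and 0.002 m and angle between holder_shoulder's own z axis and vertical below 0.1 rad and angle between the y axis of holder_shoulder and the y axis of bay_seat, either way round below 0.12 rad and value of joint spring_strip above 0.006 m), for 0.3 s.
At the end, for the whole second after the job is handed in: Pin flange on the fork within 3 mm, gate closed. Holder upright in the bay, shoulders within 2 mm of the post tops, parallel to the gate within 0.12 rad, spring strip pressed over 6 mm, held still by the fingers (over 2 N) (all of step 2 and horizontal distance between pin_seat and fork_mouth below 0.004 m and z of pin_seat in the frame of fork_mouth between -0.003 and 0.003 m and angle between pin_seat's own z axis and vertical below 0.12 rad and value of joint gate below 0.02 rad and contact force between the fingers and label_holder above 2 N and linear speed of label_holder below 0.02 m/s); the arm keeps its last pose, push and grip.
It fails at once if a bystander is moved more than 40 mm (distance of any of blank_a, blank_b, wax_tin, offcut, mallet, mug from where it was at the start of the episode above 0.04 m).
It also fails if it takes over 51 s, if anything falls off the work surface, if the arm or the gripper's body presses on something with over 40 N, if the wrist force passes 120 N, or if a joint passes its speed limit or range.

### The arm

A 6-joint arm with a two-finger parallel gripper is mounted at the origin on the work surface. World frame = base frame: x ahead of the robot, y to its left, z up, the work surface at z = 0. Lengths are in m, angles in rad, forces in N, time in s.
With the tool pointing down it reaches from about 0.35 to 0.8 m from the base axis. Payload 7.3 kg.
Tool frame: the origin (TCP) lies between the finger pads; the fingertips stand 25 mm ahead of it and the grasp point (between the pads) lies 6 mm ahead of it (r.tip_extent is the distance from the TCP to the fingertips, in m); z points along the fingers, y is the line along which they close (so a half turn about z gives the same grasp; the last joint's range is limited). The gripper opens to 85 mm and grips with 20 to 120 N. Pads are 22 mm wide; open, the fingers measure 114 mm over their backs; the gripper's body (76 mm by 85 mm) begins 54 mm behind the grasp point. The pads swing forward as they close: fully open they stand 13 mm farther back than shut.
Start: joints at [1.155, 0.342, 1.524, -0, 1.275, -0.146], TCP at [0.14, 0.506, 0.256] pointing down, gripper open.
Joint ranges: [-2.53, 2.53], [-0.77, 2.02], [0.04, 2.7], [-1, 4.14], [0.28, 2.66], [-3.11, 3.11]. Speed limits (rad/s): [2.57, 2.57, 3.14, 3.14, 3.14, 3.14].

### API

Orientations are given as a unit quaternion [x, y, z, w].
In Python, from workcell import r, command_gripper, optics gives the robot as it stands. The module is installed in compiled form; this text tells all that it offers. Calls block until the motion is done:
- r.reach(position, orientation): joint-space move of the TCP to a pose.
- r.move_straight(position, orientation=None, speed=0.15, max_force=None): straight line of the TCP; orientation=None keeps the orientation; speed is the mean speed in m/s. With max_force (N) it stops when the force on the tool has changed by that much, and returns True; else False.
- r.movej(angles): joint-space move.
- command_gripper(opening, force=None): finger opening in m; force is the grip in N (None keeps the last); returns when the fingers have stopped.
- r.hold(seconds).
- r.solve_ik(position, orientation): joint angles nearest the present ones, or None.
- r.read_state(): the state.
- optics.get_image(name): name is "scene" or "side" or "wrist"; returns (picture, depth): 420x560x3 uint8, red, green, blue; 420x560 float32, m along the optical axis (not along the pixel's ray), 0 where there is no reading.
- optics.camera_model(name): a dict with "K" (3x3 intrinsics, pixels), "R" (3x3) and "t" (3): a world point X has camera coordinates R X + t; the wrist camera has in their place "tool_from_camera" (4x4, takes a point from camera to tool coordinates, whose origin is the TCP and whose axes are the flange's). Camera axes: x right, y down, z forward; pixel columns grow to the right and rows downward; lengths in m; the calibration is good to about 2 mm. A picture is of the moment at which its call begins: read the wrist's pose just before it. camera_model takes no time and is no camera call.
A pose or a line that the arm cannot do raises r.PlanningError and nothing moves.
- r.finish_job(): hands the job in; it is judged then, once.
The state is a dict: "time_s": time; "joint_positions": joint angles; "dq": joint speeds; "tau": joint torques, N m; "eef_pos": TCP position; "eef_rot": TCP orientation; "contact_force": force on the tool from outside, world axes, zero at the start; "torque": the same for the moment, N m; "grip_width": finger opening in m; "grip_force": force on a finger pad.
Only numpy, scipy, OpenCV 4.12 (cv2) and the standard library are available. Lean on these libraries where they do the work, as an engineer would, in place of code of your own. Each camera call takes 0.05 s, during which the arm holds its last target. There are 200 camera calls.

## Working session

There is one attempt and no reset: what is moved stays moved. The work goes in short steps, each a Python script; the robot and the scene stay as the last script left them, time stands still between calls to the robot, and variables do not carry over. Pictures are saved under pics/ and viewed, at most 10 in all, crops included, and the job is handed in when it is done.

```bash
mkdir -p pics && cat > h.py <<'E'
import numpy as np, cv2
from workcell import r, command_gripper, optics
from scipy.spatial.transform import Rotation as R
def shot(n):
    s=r.read_state(); p,d=optics.get_image(n); m=optics.camera_model(n)
    if 'R' in m: Rw=np.array(m['R']).T; o=-Rw@np.array(m['t'])
    else:
        T=np.array(m['tool_from_camera']); Rt=R.from_quat(s['eef_rot']).as_matrix()
        Rw=Rt@T[:3,:3]; o=np.array(s['eef_pos'])+Rt@T[:3,3]
    K=np.array(m['K']); 
    return p,d,K,Rw,o
def cloud(d,K,Rw,o):
    v,u=np.mgrid[:d.shape[0],:d.shape[1]]
    c=np.stack([(u-K[0,2])/K[0,0]*d,(v-K[1,2])/K[1,1]*d,d],-1)
    return c@Rw.T+o
def ray(u,v,z,K,Rw,o):
    q=Rw@np.array([(u-K[0,2])/K[0,0],(v-K[1,2])/K[1,1],1]); return o+q*(z-o[2])/q[2]
def save(n,p): cv2.imwrite('pics/'+n,p[...,::-1])
E
python3 - <<'E'
from h import *
for n in ['scene','side']:
    a=shot(n); save(n+'0.png',a[0]); np.savez(n+'0.npz',*a)
    print(n,a[4],a[3][:,2])
s=r.read_state();print(s['eef_rot'],s['time_s'],optics.camera_model('wrist'))
E
```

```text
scene [ 1.39814226 -0.23345009  0.90648596] [-0.70856545  0.19753131 -0.67743367]
side [-0.16260112 -0.67927739  0.986611  ] [ 0.4993918   0.52734359 -0.6873984 ]
[ 1.34501455e-01  9.90913160e-01 -6.53640460e-04 -1.99845799e-04] 0.1 {'K': array([[345.76166619,   0.        , 275.01619634],
       [  0.        , 345.76166619, 204.54523649],
       [  0.        ,   0.        ,   1.        ]]), 'tool_from_camera': array([[-4.76532751e-04, -9.47257723e-01, -3.20472432e-01,
         8.15295464e-02],
       [ 9.99999416e-01, -1.40685058e-04, -1.07112946e-03,
         1.33553598e-03],
       [ 9.69549975e-04, -3.20472756e-01,  9.47257237e-01,
        -1.18473536e-01],
       [ 0.00000000e+00,  0.00000000e+00,  0.00000000e+00,
         1.00000000e+00]])}
```

View pics/scene0.png

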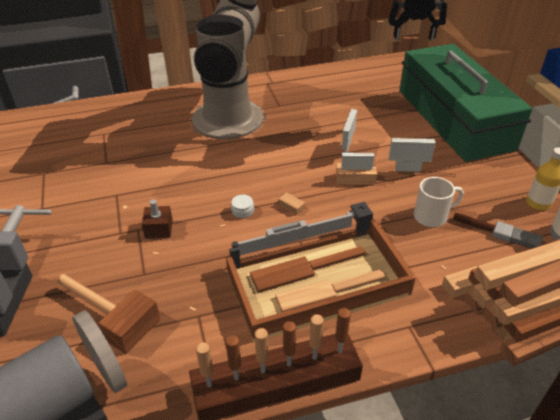

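View pics/side0.png

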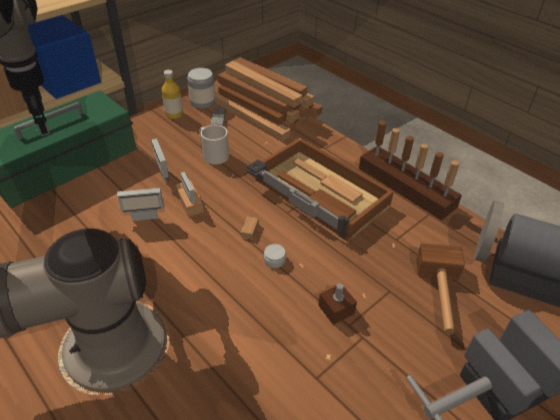

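The scene view shows the pin at (155,208), the fork at (362,215), the gate rail from (237,250) to (362,215), and the bay around (287,230). There are three plates, at (349,130), (357,160) in the pale wood block, and (411,150). In the side view the pin is at (339,290), the fork at (257,168), and the plates are at (160,158), (188,190) and (140,200). Next I'll measure them.

```bash
python3 - <<'E'
from h import *
for n,boxes in [('scene',dict(pin=(140,195,178,242),fork=(345,200,378,235),gate=(228,205,378,265),pa=(340,108,360,152),pb=(333,148,382,190),pc=(386,132,438,176))),
                ('side',dict(pin=(316,278,360,322),fork=(245,158,272,182),gate=(250,158,352,232),pa=(150,138,172,178),pb=(175,172,208,218),pc=(116,186,166,224)))]:
    z=np.load(n+'0.npz'); p,d,K,Rw,o=[z[k] for k in z.files]
    P=cloud(d,K,Rw,o)
    for k,(u0,v0,u1,v1) in boxes.items():
        Q=P[v0:v1,u0:u1].reshape(-1,3); dd=d[v0:v1,u0:u1].ravel(); C=p[v0:v1,u0:u1].reshape(-1,3).astype(int)
        hsv=cv2.cvtColor(p[v0:v1,u0:u1],cv2.COLOR_RGB2HSV).reshape(-1,3)
        m=(dd>0)&(Q[:,2]>0.012)&(hsv[:,1]<90)
        q=Q[m]
        zt=np.percentile(q[:,2],98); t=q[q[:,2]>zt-.008]
        c=t.mean(0); w,V=np.linalg.eigh(np.cov(t[:,:2].T)); e=(t[:,:2]-c[:2])@V
        print(n,k,len(q),'ztop %.3f'%zt,'top c',c.round(3),'ext',np.ptp(np.percentile(e,[1,99],axis=0),axis=0).round(3),'ang %.1f'%np.degrees(np.arctan2(V[1,1],V[0,1])),'bbox',np.percentile(q,[1,99],axis=0).round(3).tolist())
for n in ['scene','side']:
    z=np.load(n+'0.npz'); p=z['arr_0']
    c=[p[125:280,215:430],p[140:240,110:350]][n=='side']
    c=cv2.resize(c,(800,int(800*c.shape[0]/c.shape[1])),interpolation=cv2.INTER_CUBIC)
    save(n+'_z.png',c)
E
```

```text
scene pin 138 ztop 0.089 top c [ 0.426 -0.259  0.087] ext [0.012 0.017] ang 166.6 bbox [[0.412, -0.271, 0.045], [0.435, -0.248, 0.09]]
scene fork 543 ztop 0.077 top c [0.574 0.188 0.074] ext [0.051 0.052] ang 145.1 bbox [[0.551, 0.15, 0.018], [0.596, 0.207, 0.078]]
scene gate 2467 ztop 0.076 top c [0.581 0.062 0.072] ext [0.04  0.325] ang 93.2 bbox [[0.43, -0.115, 0.015], [0.61, 0.205, 0.077]]
scene pa 354 ztop 0.102 top c [0.259 0.283 0.098] ext [0.017 0.109] ang 146.6 bbox [[0.211, 0.251, 0.019], [0.305, 0.32, 0.102]]
scene pb 544 ztop 0.082 top c [0.384 0.258 0.079] ext [0.017 0.078] ang 73.4 bbox [[0.285, 0.22, 0.021], [0.401, 0.295, 0.083]]
scene pc 1141 ztop 0.100 top c [0.392 0.402 0.097] ext [0.022 0.106] ang 70.2 bbox [[0.372, 0.352, 0.014], [0.416, 0.452, 0.101]]
side pin 151 ztop 0.089 top c [ 0.421 -0.258  0.086] ext [0.014 0.016] ang -153.4 bbox [[0.411, -0.269, 0.044], [0.445, -0.246, 0.089]]
side fork 330 ztop 0.078 top c [0.569 0.187 0.074] ext [0.043 0.067] ang 101.4 bbox [[0.548, 0.136, 0.019], [0.593, 0.21, 0.078]]
side gate 1434 ztop 0.077 top c [0.577 0.068 0.072] ext [0.039 0.322] ang 93.6 bbox [[0.55, -0.119, 0.015], [0.604, 0.204, 0.077]]
side pa 312 ztop 0.102 top c [0.387 0.401 0.099] ext [0.016 0.107] ang 69.7 bbox [[0.364, 0.352, 0.039], [0.409, 0.456, 0.102]]
side pb 214 ztop 0.083 top c [0.381 0.259 0.08 ] ext [0.013 0.081] ang 72.2 bbox [[0.365, 0.219, 0.033], [0.397, 0.298, 0.084]]
side pc 1069 ztop 0.101 top c [0.253 0.286 0.098] ext [0.022 0.108] ang 146.3 bbox [[0.206, 0.252, 0.014], [0.296, 0.315, 0.101]]
```

View pics/scene_z.png

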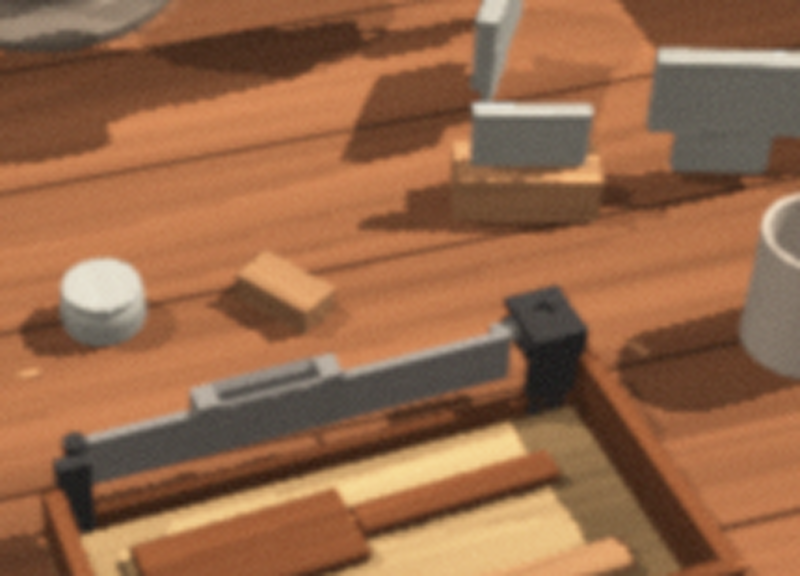

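Heights and widths check out. The middle plate is the smallest: 80 mm wide with its top at 82 mm, standing in the pale block. The pin top is at 88 mm. I'll take one close look over the gate on the way to the pin.

```bash
cat >> h.py <<'E'
def quat(xang):  # tool down, tool x at xang deg
    a=np.radians(xang/2); return np.array([np.cos(a),np.sin(a),0,0])
E
python3 - <<'E'
from h import *
r.reach([0.545,0.11,0.27],quat(93))
a=shot('wrist'); np.savez('w1.npz',*a); save('w1.png',a[0])
r.reach([0.4235,-0.2585,0.22],quat(90))
b=shot('wrist'); np.savez('w2.npz',*b)
save('w12.png',np.hstack([cv2.resize(x,None,fx=.714,fy=.714,interpolation=cv2.INTER_AREA) for x in (a[0],b[0])]))
print(r.read_state()['time_s'],r.read_state()['joint_positions'])
P=cloud(*b[1:]); m=(P[...,2]>.078)&(P[...,2]<.1); q=P[m];print('pin top',len(q),q.mean(0),np.ptp(q,axis=0))
P=cloud(*a[1:]); m=(P[...,2]>.068)&(P[...,2]<.085)&(P[...,0]>.53)&(P[...,0]<.63)
q=P[m]; print(len(q),np.percentile(q,[1,99],axis=0))
hsv=cv2.cvtColor(a[0],cv2.COLOR_RGB2HSV)
f=q[(q[:,1]>.165)]; rect=cv2.minAreaRect(f[:,:2].astype(np.float32)*1000); print('fork rect mm',rect, np.median(f[:,2]))
for y0 in np.arange(-.12,.17,.015):
    s=q[(abs(q[:,1]-y0)<.003)]
    if len(s): print('%.3f'%y0,len(s),np.percentile(s[:,0],[2,98]).round(4),np.median(s[:,2]).round(4))
E
```

```text
3.6917 [-7.00683192e-01  3.23300864e-01  1.65818554e+00  2.69970522e-04
  1.15970601e+00 -7.02194575e-01]
pin top 377 [ 0.42423608 -0.25609305  0.08779496] [0.01489113 0.01529377 0.0126436 ]
4816 [[ 0.55063827 -0.11274389  0.06844893]
 [ 0.60795199  0.21093003  0.07745296]]
fork rect mm ((572.1626586914062, 188.09750366210938), (43.775150299072266, 46.695068359375), 3.2588820457458496) 0.075754978623856
-0.120 21 [0.6024 0.6107] 0.0712
-0.105 94 [0.5882 0.6105] 0.075
-0.090 22 [0.5884 0.5931] 0.0711
-0.075 24 [0.5873 0.5931] 0.071
-0.060 29 [0.5863 0.5919] 0.0706
-0.045 24 [0.5858 0.591 ] 0.0711
-0.030 61 [0.5736 0.5907] 0.0758
-0.015 66 [0.5695 0.5899] 0.074
0.000 61 [0.5685 0.5895] 0.0739
0.015 78 [0.5674 0.5882] 0.0736
0.030 74 [0.5665 0.5873] 0.0738
0.045 72 [0.5665 0.5867] 0.0753
0.060 102 [0.5686 0.5853] 0.0729
0.075 37 [0.5787 0.5845] 0.071
0.090 37 [0.5779 0.5832] 0.071
0.105 45 [0.5768 0.5826] 0.0708
0.120 39 [0.5763 0.5813] 0.0711
0.135 47 [0.575 0.581] 0.0711
0.150 39 [0.5747 0.5799] 0.071
0.165 113 [0.5647 0.579 ] 0.0696
```

View pics/w12.png

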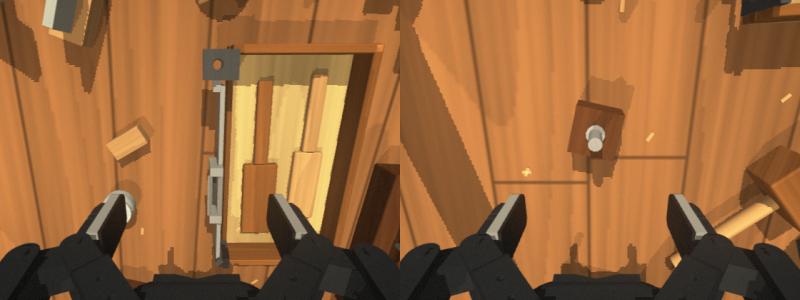

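The left half shows the fork plate at (220,64) with its hole at (216,64), and the bay at (215,190). The right half shows the pin knob at (596,140). I'll measure the fork and bay from this look and grasp the pin.

```bash
python3 - <<'E'
from h import *
z=np.load('w1.npz'); p,d,K,Rw,o=[z[k] for k in z.files]; P=cloud(d,K,Rw,o)
u0,v0,u1,v1=275,60,345,120
g=cv2.cvtColor(p,cv2.COLOR_RGB2HSV)
sub=g[v0:v1,u0:u1]; m=((sub[...,2]<110)&(sub[...,1]<110)&(P[v0:v1,u0:u1,2]>.068)).astype(np.uint8)
m=cv2.morphologyEx(m,cv2.MORPH_OPEN,np.ones((5,5)))
cs,h=cv2.findContours(m,cv2.RETR_CCOMP,cv2.CHAIN_APPROX_NONE)
for c,hh in zip(cs,h[0]):
    w=np.array([ray(x+u0,y+v0,.075,K,Rw,o)[:2] for x,y in c[:,0]])
    if len(c)>8: print('hole' if hh[3]>=0 else 'outer',cv2.contourArea(c),cv2.minAreaRect((w*1000).astype(np.float32)),'pix',c[:,0].mean(0)+[u0,v0])
# bay: raised pts
q=P[(P[...,2]>.068)&(P[...,2]<.08)&(P[...,0]>.55)&(P[...,0]<.60)&(P[...,1]<.085)&(P[...,1]>-.045)]
for z0 in (.0735,):
    s=q[q[:,2]>z0]; print('bay hi',len(s),cv2.minAreaRect((s[:,:2]*1000).astype(np.float32)))
back=[]; 
sub=p[210:330,275:330]; c=cv2.resize(sub,None,fx=5,fy=5,interpolation=cv2.INTER_CUBIC); c2=cv2.resize(p[v0:v1,u0:u1],None,fx=6,fy=6,interpolation=cv2.INTER_CUBIC)
H=np.zeros((600,700,3),np.uint8); H[:,:275]=c; H[:360,275:695]=c2; save('w1z.png',H)
z=np.load('w2.npz'); b=[z[k] for k in z.files]
P=cloud(*b[1:]); q=P[(P[...,2]>.0855)&(P[...,2]<.1)]; print('pin',len(q),q.mean(0),np.ptp(q,axis=0)); x,y=cv2.minAreaRect((q[:,:2]*1000).astype(np.float32))[0]; x/=1000;y/=1000; print(x,y)
command_gripper(.05,40)
r.move_straight([x,y,.082],quat(90),speed=.12,max_force=15)
command_gripper(0.0,40)
s=r.read_state(); print(s['grip_width'],s['grip_force'],s['eef_pos'],s['contact_force'],s['time_s'])
E
```

```text
outer 2095.0 ((571.6723022460938, 193.34451293945312), (43.06934356689453, 35.91025924682617), 3.593806028366089) pix [309.5989011   89.73626374]
hole 184.0 ((566.9539184570312, 193.00694274902344), (13.027823448181152, 12.26746940612793), 3.0632338523864746) pix [304.59090909  90.43181818]
bay hi 848 ((578.2465209960938, 13.707740783691406), (21.34172248840332, 91.12129974365234), 3.8792574405670166)
pin 326 [ 0.4242073  -0.25683244  0.08873435] [0.01456505 0.01529377 0.00540695]
0.4242063903808594 -0.2571336059570313
0.015237884430841807 38.940110206604004 [ 0.4243204  -0.25729587  0.08250934] [-1.57309704  1.11835042  6.63267612] 5.8417
```

View pics/w1z.png

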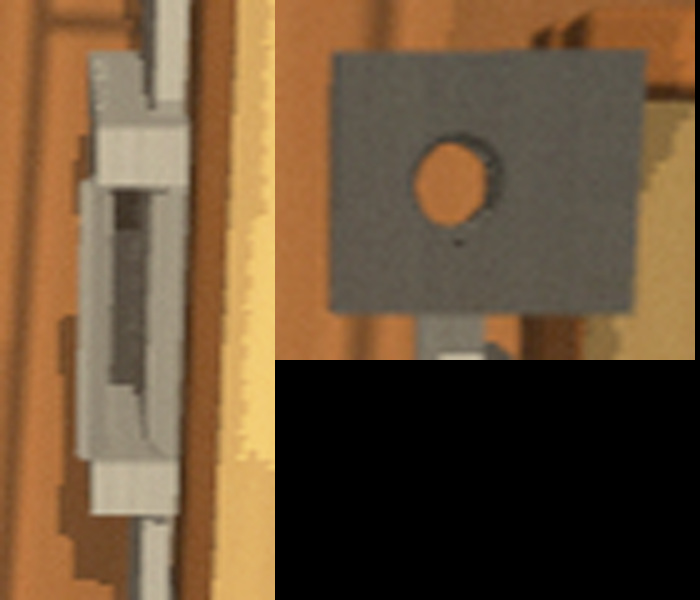

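The zoom shows the bay slot between posts at (140,155) and (135,487). It also shows the fork hole rim centred at (457,182), which gives a hole at about (0.567, 0.193), 13 x 12 mm. The pin is gripped: the opening reads 15.2 mm. Next I carry it above the fork and look.

```bash
python3 - <<'E'
from h import *
r.move_straight([.4243,-.2573,.19],speed=.2)
r.reach([.5675,.193,.19],quat(93.4))
r.move_straight([.5675,.193,.165],speed=.1)
a=shot('wrist'); np.savez('w3.npz',*a); p=a[0]
save('w3.png',cv2.resize(p[60:330,170:400],None,fx=2.2,fy=2.2,interpolation=cv2.INTER_CUBIC))
s=r.read_state(); print(s['grip_width'],s['eef_pos'],s['time_s'])
K,Rw,o=a[2:]
for n,X in dict(seat=[.5675,.193,.165-.0365],tip=[.5675,.193,.165-.0765],hole=[.5675,.193,.075],axtip75=[.5675,.193,.075]).items():
    c=Rw.T@(np.array(X)-o); uv=K@c/c[2]; print(n,uv[:2], ((uv[:2]-[170,60])*2.2).round(0))
E
```

```text
0.01476365692351904 [0.56785312 0.19254218 0.16537996] 8.7083
seat [272.54415492 261.71604678] [226. 444.]
tip [273.08037897 230.37354766] [227. 375.]
hole [273.22039026 222.18983508] [227. 357.]
axtip75 [273.22039026 222.18983508] [227. 357.]
```

View pics/w3.png

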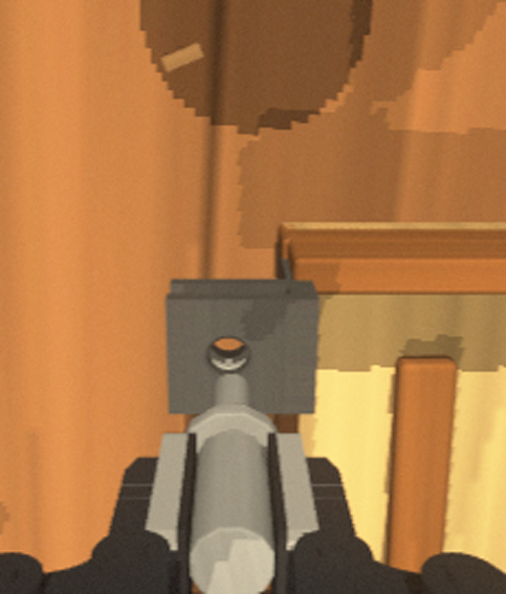

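The hole is at crop (228,354), straight above the shank tip at (230,377). I only need about +1.5 mm in y before inserting.

```bash
python3 - <<'E'
from h import *
r.move_straight([.5675,.1945,.165],speed=.05)
for z,f in ((.135,12),(.1085,25)):
    h=r.move_straight([.5675,.1945,z],speed=.05,max_force=f)
    s=r.read_state(); print(h,s['grip_width'],s['eef_pos'].round(4) if hasattr(s['eef_pos'],'round') else s['eef_pos'],np.round(s['contact_force'],1),s['time_s'])
    if h and s['eef_pos'][2]>.12: break
E
```

```text
False 0.014429786750963326 [0.5672 0.1943 0.1348] [-1.2 -1.  -1.5] 9.7083
True 0.014681918196961354 [0.5672 0.1944 0.1109] [-1.3  0.   6.6] 10.2083
```

```bash
python3 - <<'E'
from h import *
command_gripper(.045)
x,y,z=r.read_state()['eef_pos']
r.move_straight([.567,.1945,.20],speed=.2)
a=shot('wrist'); np.savez('w4.npz',*a); P=cloud(*a[1:]); 
q=P[(abs(P[...,0]-.567)<.03)&(abs(P[...,1]-.193)<.03)&(P[...,2]>.1)&(P[...,2]<.17)]
print(len(q),np.percentile(q[:,2],[50,90,98]),q[q[:,2]>.112].mean(0) if len(q) else 0, r.read_state()['time_s'])
save('w4.png',cv2.resize(a[0][60:330,170:400],None,fx=2.2,fy=2.2,interpolation=cv2.INTER_CUBIC))
# bay in ray terms at z=.075 from w1 crop pixels (5x, origin 275,210)
zz=np.load('w1.npz'); K,Rw,o=[zz[k] for k in zz.files][2:]
for n,(cx,cy) in dict(postT=(142,155),postB=(135,487),postTin=(145,187),postBin=(135,460),flareL=(80,300),flareR=(186,300)).items():
    print(n,ray(275+cx/5,210+cy/5,.075,K,Rw,o).round(4))
E
```

```text
658 [0.11756673 0.11857973 0.11909351] [0.56840654 0.19513472 0.1174748 ] 11.2583
postT [0.5773 0.0515 0.075 ]
postB [ 0.582  -0.0258  0.075 ]
postTin [0.5785 0.0445 0.075 ]
postBin [ 0.5815 -0.0191  0.075 ]
flareL [0.5672 0.0184 0.075 ]
flareR [0.5889 0.0196 0.075 ]
```

View pics/w4.png

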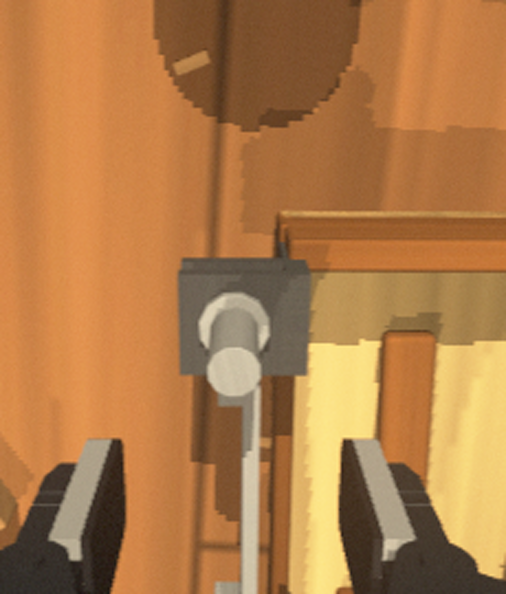

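The pin is home: flange on the fork plate at (235,325), knob top at 117 mm. Next I go above the small holder, take one look and grasp it.

```bash
python3 - <<'E'
from h import *
r.reach([.3825,.2585,.19],quat(73))
a=shot('wrist'); np.savez('w5.npz',*a); P=cloud(*a[1:])
q=P[(abs(P[...,0]-.3825)<.04)&(abs(P[...,1]-.2585)<.055)&(P[...,2]>.077)&(P[...,2]<.09)]
rect=cv2.minAreaRect((q[:,:2]*1000).astype(np.float32)); t=q[:,:2]-q[:,:2].mean(0); w,V=np.linalg.eigh(np.cov(t.T)); ang=np.degrees(np.arctan2(V[1,1],V[0,1]))%180
c=np.array(rect[0])/1000
print(len(q),rect,ang,np.percentile(q[:,2],[10,50,95]))
ok=abs(ang-73)<4 and np.linalg.norm(c-[.3825,.2585])<.006 and 74<max(rect[1])<88
print(ok)
if ok:
    Q=quat(ang)
    r.reach([*c,.15],Q)
    h=r.move_straight([*c,.069],Q,speed=.12,max_force=12)
    command_gripper(0,60)
    s=r.read_state(); print(h,s['grip_width'],s['grip_force'],s['eef_pos'],s['contact_force'],s['time_s'])
E
```

```text
1996 ((382.792236328125, 261.47332763671875), (79.45618438720703, 13.006026268005371), 73.02438354492188) 72.62888887157914 [0.08070358 0.08182616 0.0829366 ]
True
False 0.01141323613293893 58.87127101421356 [0.38308354 0.26167093 0.06974214] [-1.00727465 -0.68183847  5.02401946] 13.6083
```

```bash
python3 - <<'E'
from h import *
r.move_straight([.3831,.2616,.19],speed=.2)
r.reach([.578,.0127,.19],quat(93.3))
a0=shot('wrist'); 
r.move_straight([.578,.0127,.150],speed=.1)
a=shot('wrist'); np.savez('w6.npz',*a); sd=shot('side'); sc=shot('scene'); np.savez('sc6.npz',*sc); np.savez('sd6.npz',*sd)
w=cv2.resize(a[0][100:400,180:380],(400,600),interpolation=cv2.INTER_CUBIC)
c1=cv2.resize(sc[0][180:280,220:353],(400,300),interpolation=cv2.INTER_CUBIC)
c2=cv2.resize(sd[0][140:240,235:368],(400,300),interpolation=cv2.INTER_CUBIC)
save('w6.png',np.hstack([w,np.vstack([c1,c2])]))
s=r.read_state(); print(s['grip_width'],s['eef_pos'],s['contact_force'],s['time_s'])
K,Rw,o=a[2:]
for n,X in dict(bay=[.578,.0127,.075],postT=[.576,.0505,.075],sh=[.578,.0127,.1163]).items():
    c=Rw.T@(np.array(X)-o); uv=(K@c/c[2])[:2]; print(n,uv,((uv-[180,100])*2).round())
E
```

```text
0.011292014486647968 [0.57847125 0.01280428 0.15090036] [ 0.46341383  0.43598042 -1.36998142] 16.3167
bay [272.60253217 232.72866866] [185. 265.]
postT [272.77791552 171.96187064] [186. 144.]
sh [272.04157084 265.95049864] [184. 332.]
```

View pics/w6.png

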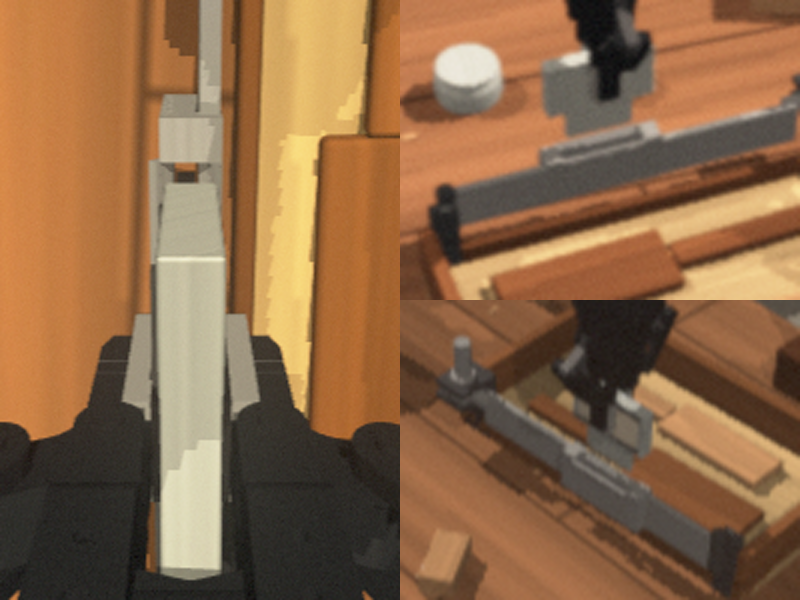

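The held holder is aligned with the bay: its column is 190, the near post's is 190 and the slot's is about 188. The tongue hangs over the slot in all three views and the card faces the robot. Now I press it in.

```bash
python3 - <<'E'
from h import *
command_gripper(0,100)
r0=r.read_state()
for z,f in ((.119,12),(.1040,28)):
    h=r.move_straight([.5778,.0132,z],quat(93.4),speed=.04,max_force=f)
    s=r.read_state(); print(h,round(s['grip_width'],4),np.round(s['eef_pos'],4),np.round(s['contact_force'],1),s['time_s'])
    if h and s['eef_pos'][2]>.117: break
r.hold(.5); s=r.read_state(); print(np.round(s['eef_pos'],4),np.round(s['contact_force'],1),np.round(s['torque'],2),s['grip_force'])
a=shot('wrist'); np.savez('w7.npz',*a); P=cloud(*a[1:])
sc=shot('scene'); sd=shot('side'); w=cv2.resize(a[0][100:400,180:380],(400,600),interpolation=cv2.INTER_CUBIC)
c1=cv2.resize(sc[0][180:280,220:353],(400,300),interpolation=cv2.INTER_CUBIC)
c2=cv2.resize(sd[0][140:240,235:368],(400,300),interpolation=cv2.INTER_CUBIC)
save('w7.png',np.hstack([w,np.vstack([c1,c2])]))
x=s['eef_pos']; q=P[(abs(P[...,0]-.576)<.008)&(P[...,1]>.02)&(P[...,1]<.056)&(P[...,2]>.1)&(P[...,2]<.16)]; print('holder top z',np.percentile(q[:,2],[50,90]),len(q), q[:,1].max())
E
```

```text
False 0.0108 [0.578  0.0132 0.1192] [-0.6  0.1 -1. ] 17.4583
True 0.0108 [0.5784 0.0131 0.109 ] [-1.2  1.1  7.2] 17.8083
[0.5784 0.0131 0.1089] [-2.  -0.4  8.7] [ 0.02  0.39 -0.06] 99.15220856666565
holder top z [0.12099416 0.1535222 ] 5164 0.052927353700473086
```

View pics/w7.png

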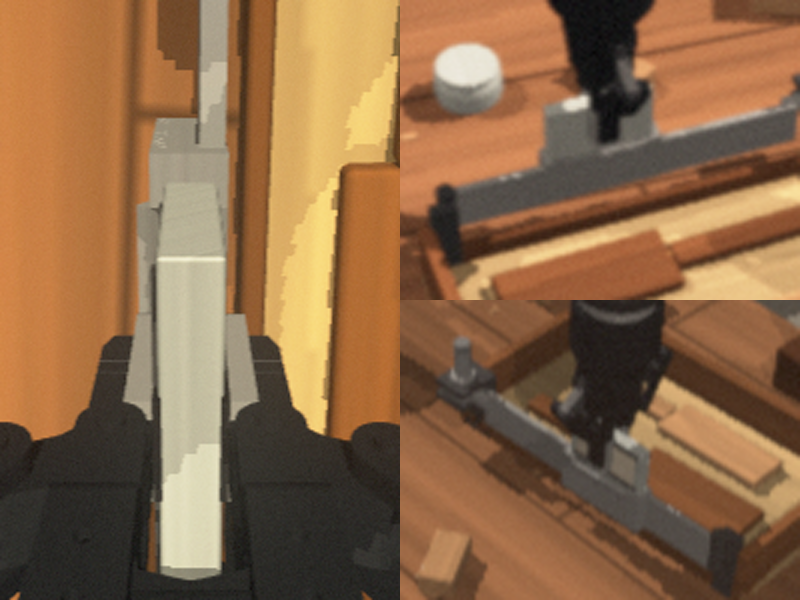

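The shoulders look to be on the posts: the holder top is at 121 mm and the force is about 9–10 N, the full spring load. I'll press slightly for margin, check, and hand in.

```bash
python3 - <<'E'
from h import *
h=r.move_straight([.5780,.0132,.1072],quat(93.4),speed=.01,max_force=15)
r.hold(.6); s=r.read_state(); print(h,np.round(s['eef_pos'],4),np.round(s['contact_force'],1),s['grip_force'],s['time_s'])
if s['contact_force'][2]>8: print(r.finish_job())
E
```

```text
False [0.5785 0.0131 0.1088] [-3.6 -0.8 12.3] 100.0426197052002 19.3083
the job is handed in; nothing more can be done
None
```

The pin is home in the fork and released, and the smallest label holder is held pressed home in the bay; I handed the job in at about 19 s, and no verdict came back.

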